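Stack the empty specimen tray on the full one at the reception desk

ROBOT

A 6-joint arm with a two-finger parallel gripper is mounted at the origin on the work surface. World frame = base frame: x ahead of the robot, y to its left, z up, the work surface at z = 0. Lengths are in mm, angles in rad, forces in N, time in s.
With the tool pointing down it reaches from about 350 to 875 mm from the base axis. Payload 4.2 kg.
Tool frame: the origin (TCP) lies at the very end of the fingers, on their centre line; the grasp point (between the pads) lies 19 mm behind it; z points along the fingers, y is the line along which they close (so a half turn about z gives the same grasp; the last joint's range is limited). The gripper opens to 85 mm and grips with 20 to 120 N. Pads are 22 mm wide; open, the fingers measure 114 mm over their backs; the gripper's body (76 mm by 85 mm) begins 54 mm behind the grasp point. The pads swing forward as they close: fully open they stand 13 mm farther back than shut.
Start: joints at [1.541, 0.385, 0.008, 0, -1.194, -0.259], TCP at [177.969, 599.104, 201.412] pointing down, gripper open.
Joint ranges: [-3.14, 3.14], [-1.21, 2.06], [-1.07, 1.41], [-3.16, 2.05], [-2.99, -0.16], [-3.1, 3.1]. Speed limits (rad/s): [2.79, 2.79, 3.14, 3.14, 3.14, 3.14].

INTERFACE

Orientations are given as a unit quaternion [x, y, z, w].
In Python, from bench import arm gives the robot as it stands.
- The arm moves only by the tool servo_tool, never from a script. Its argument "rows" is a list that holds one entry, the list of rows, each a list of 7 numbers: the finger opening in mm, from 0 to 85.4, then the shift along the tool's x, y, z in mm, then the turn, a rotation vector about the tool's x, y, z in rad. A call has 1 to 10 rows; each row is the pose to reach, as a shift and turn from the pose commanded when the call began, along the tool's axes at that moment; what a row does not reach only later rows make up. A row lasts 1/8 s, in which the tool goes at most 62.5 mm and 10.7 degrees, less where a joint would pass 70% of its speed; a pose out of reach is approached as far as the arm can. A call with a gripper value outside its range is refused whole. The fingers move at their own pace and stop on an object; the grip force is fixed at half the most. Time passes only in rows, so rows that repeat a pose let the fingers close. It gives the time, the measured TCP pose, the force, the opening and the grip force at its end, in the units of the state.
- arm.read_state(): the state, without advancing time (a new reading comes with each control period).
- arm.get_image(name): name is "scene" or "top" or "wrist"; returns the picture (400x640x3 uint8, red, green, blue); there is no depth.
- arm.camera_params(name): a dict with "intrinsics" (3x3 intrinsics, pixels), "D" ([k1, k2, p1, p2, k3] as OpenCV has them; the pictures are not rectified), "R" (3x3) and "t" (3): a world point X has camera coordinates R X + t. Camera axes: x right, y down, z forward; pixel columns grow to the right and rows downward; lengths in mm; the calibration is good to about 2 mm. A picture is of the moment at which its call begins: read the wrist's pose just before it. camera_params takes no time and is no camera call; for the wrist camera it gives the pose at the moment of the call.
- arm.job_done(): hands the job in; it is judged then, once.
The state is a dict: "clock": time; "joints": joint angles; "joint_vel": joint speeds; "joint_efforts": joint torques, N m; "position": TCP position; "ee_rot": TCP orientation; "contact_force": force on the tool from outside, world axes, zero at the start; "wrist_torque": the same for the moment, N m; "gripper_width": finger opening in mm; "grasp_force": force on a finger pad.
Only numpy, scipy, OpenCV 4.12 (cv2) and the standard library are available. Lean on these libraries where they do the work, as an engineer would, in place of code of your own. Each camera call takes 0.05 s, during which the arm holds its last target. There are 200 camera calls.

TASK

Stack the empty blue specimen tray on the blue tray that holds the two red-capped pots. Turn it half round first, so that its yellow end comes over the plain end of the full tray and it stands level on the rim lugs instead of nesting down onto the pots; lower it into place, without dropping it, and let go. Leave the full tray where it stands, and do not disturb the grey tray.

Things in the scene. Friction and masses are not known exactly. Their poses are not given: they have to be found in the camera images.
- empty_grip (a point): Grip of the EMPTY BLUE tray (loose, 0.25 kg, 160 x 116 mm, 74 high, open top): an upright blade at the tray's middle, 12 mm thick along x, 44 long along y, its top 62 mm above the tray's underside, 35 tall, free 60 mm either side. This point: mid-tray, 50 mm above its underside, 12 below the blade's top; pinch here from above along x. Axes: x along the tray to its yellow end, z up.
- empty_yellow_end (a point): Middle of the yellow-marked end of the empty blue tray, at the top of the rim: 80 mm from the tray's middle along its x, 74 mm above its underside. Axes as the tray's.
- full_tray: FULL BLUE tray, same shape, loose, 0.75 kg, two red-capped white pots inside (tops 45 mm up). Origin: centre of its underside; x to its yellow end, z up. Four lugs inside its long rims, 2 mm below the 74 mm rim. With yellow ends opposite, the upper tray's foot (138 x 94 mm) stands centred on the lugs, underside 72 mm above this origin; 10 mm off centre does no harm. Same way round, it nests.
- grey_tray: An empty GREY tray of the same shape and size, loose, not part of the job. Origin at the centre of its underside; x to its yellow end.
Things that resemble listed ones, but are neither listed nor needed, are in the scene too. Leave any green or orange look-alike of the full_tray alone.

How it is judged:
By the outcome, as a careful person would: the job done as asked, in the order asked, and still so for the second after the job is handed in, with the robot touching nothing.
It also fails if it takes over 38 s, if anything falls off the work surface, if the arm or the gripper's body presses on something with over 40 N, if the wrist force passes 120 N, or if a joint passes its speed limit or range.

## Working session

There is one attempt and no reset: what is moved stays moved. The work goes in short steps, Python scripts to look and compute and a tool call to move; the robot and the scene stay as the last step left them, time stands still between calls to the robot, and variables do not carry over. Pictures are saved under pics/ and viewed, at most 10 in all, crops included, and the job is handed in when it is done.

Besides the shell and the picture viewer there is one more tool, called after "Emit:" as name([rows], argument=value, ...), one row to a line, values as JSON. servo_tool: Moves the arm, as the interface text tells. Its arguments: {"type":"object","properties":{"rows":{"type":"array"}},"required":["rows"]}

```bash
mkdir -p pics; cat > h.py <<'E'
import numpy as np, cv2
from bench import arm
def cam(n):
    c=arm.camera_params(n); return [np.array(c[k],float) for k in("intrinsics","D","R","t")]
def ray(n,uv,z,c=None):
    K,D,R,t=c or cam(n)
    p=cv2.undistortPoints(np.array(uv,float).reshape(-1,1,2),K,D).reshape(-1,2)
    d=np.c_[p,np.ones(len(p))]@R; o=-R.T@t
    return o+d*((np.reshape(z,(-1,))-o[2])/d[:,2])[:,None]
def proj(n,X,c=None):
    K,D,R,t=c or cam(n)
    return cv2.projectPoints(np.array(X,float).reshape(-1,3),cv2.Rodrigues(R)[0],t,K,D)[0].reshape(-1,2)
def save(n,f):
    im=arm.get_image(n); cv2.imwrite(f,im[...,::-1]); return im
E
python3 -c "
from h import *
s=arm.read_state();print(s)
for n in('top','scene','wrist'):
    c=cam(n);print(n,c[0].tolist(),(-c[2].T@c[3]).round(),c[2].round(2).tolist())
save('top','pics/top.png');save('scene','pics/scene.png')"
```

```text
{'clock': 0.0, 'joints': array([ 1.54059932e+00,  3.85527758e-01,  6.60500849e-03, -5.26946456e-04,
       -1.19398835e+00, -2.58628615e-01]), 'joint_vel': array([ 0.00064403,  0.00177555, -0.00056429,  0.0026827 ,  0.00058388,
       -0.00185433]), 'joint_efforts': array([ 7.84446438e-04, -3.92287374e+01,  1.88397467e+01,  4.18615848e+00,
       -4.68477403e-03, -1.93443618e-06]), 'position': array([177.79036494, 598.48968428, 200.3267422 ]), 'ee_rot': array([ 9.89576003e-01, -1.44007485e-01, -1.22782847e-04,  1.07840677e-03]), 'contact_force': array([ 0.17835765, -0.52733152, -0.26770377]), 'wrist_torque': array([ 0.03966214, -0.05079319, -0.00729869]), 'grasp_force': 0.0, 'gripper_width': 85.51016066593247}
top [[369.4585097940572, 0.0, 324.0536793535686], [0.0, 369.4585097940572, 197.1715249233106], [0.0, 0.0, 1.0]] [ 318.  -82. 1091.] [[-0.03, -1.0, -0.01], [-0.99, 0.03, -0.12], [0.12, 0.01, -0.99]]
scene [[514.6606417818393, 0.0, 317.03905064948964], [0.0, 514.6606417818393, 203.48291941022381], [0.0, 0.0, 1.0]] [1353.   12. 1240.] [[-0.13, 0.99, 0.02], [0.78, 0.12, -0.62], [-0.62, -0.07, -0.78]]
wrist [[286.41729888804525, 0.0, 321.34969657118296], [0.0, 286.41729888804525, 202.59893419603193], [0.0, 0.0, 1.0]] [254. 575. 374.] [[-0.29, -0.96, 0.0], [-0.91, 0.27, 0.31], [-0.3, 0.09, -0.95]]
```

View pics/top.png

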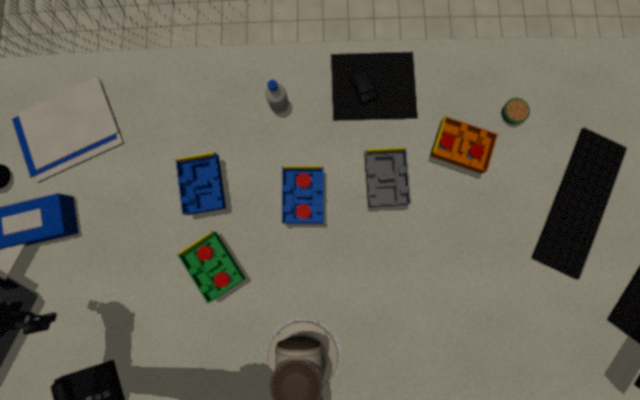

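View pics/scene.png

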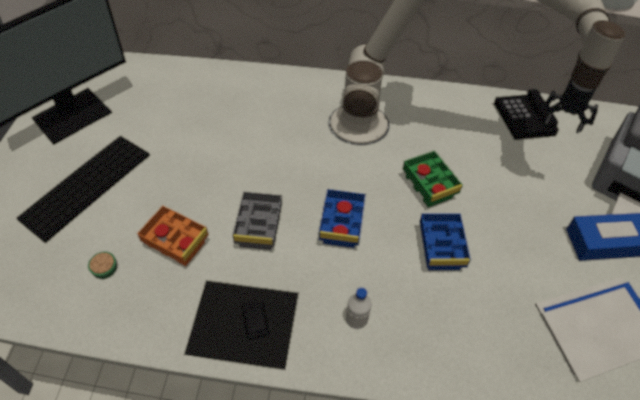

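Top view: the empty blue tray is at (201,184) and the full blue one at (304,196), both with their yellow ends at the top (away from the robot). The grey tray is at (387,180). I'll zoom in to get the rim corners.

```bash
python3 -c "
import cv2
a=cv2.imread('pics/top.png')[145:235,165:335];b=cv2.imread('pics/scene.png')[180:280,310:480]
cv2.imwrite('pics/crop.png',cv2.resize(a,None,fx=4.6,fy=4.6,interpolation=2))"
python3 -c "
from h import *
# nominal fit of yellow strips
for n,f in(('top','pics/top.png'),('scene','pics/scene.png')):
    im=cv2.imread(f);h=cv2.cvtColor(im,cv2.COLOR_BGR2HSV)
    m=cv2.inRange(h,(22,120,70),(35,255,255))
    k,l,st,ce=cv2.connectedComponentsWithStats(m)
    for i in range(1,k):
        if st[i,4]>15:print(n,st[i],ce[i].round(1),ray(n,[ce[i]],74)[0].round(1))
"
```

```text
top [432 117  14  35 110] [438.6 134.3] [ 616.3 -404.7   74. ]
top [367 147  38   5 101] [385.7 149. ] [ 577.3 -252.    74. ]
top [177 153  36   8  96] [194.7 156.1] [573.5 290.   74. ]
top [284 166  37   2  74] [302.  166.5] [533.9 -14.9  74. ]
top [179 232  33  23  97] [195.  242.7] [329.  285.1  74. ]
scene [432 184  29  17 171] [446.4 192.2] [337.5 286.3  74. ]
scene [183 228  23  30 141] [194.2 243.1] [ 624.1 -402.1   74. ]
scene [320 232  38  10 185] [338.9 236.6] [543.7 -14.3  74. ]
scene [234 234  38  11 211] [252.2 239. ] [ 586.9 -248.1   74. ]
scene [430 258  39   7 181] [449.1 261.6] [582.3 288.8  74. ]
```

View pics/crop.png

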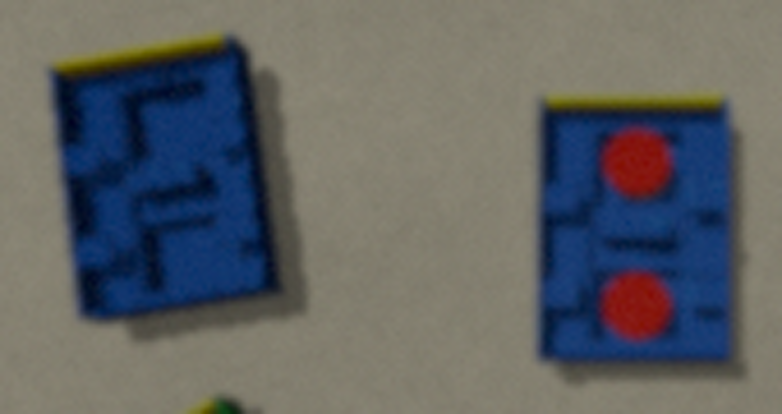

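```bash
python3 -c "
from h import *
for nm,c in(('empty',[(52,70),(237,40),(278,290),(83,320)]),('full',[(543,98),(727,97),(732,358),(541,360)])):
    P=ray('top',np.array(c)/4.6+[165-.4,145-.4],74)[:,:2]
    print(nm,P.round().tolist()); d=(P[0]+P[1]-P[2]-P[3])/2
    print(P.mean(0).round(1),np.linalg.norm(d),np.degrees(np.arctan2(d[1],d[0])))
s=arm.read_state();from scipy.spatial.transform import Rotation as R
print(R.from_quat(s['ee_rot']).as_matrix().round(3))"
```

```text
empty [[564.0, 344.0], [580.0, 228.0], [424.0, 202.0], [409.0, 321.0]]
[494.2 273.9] 157.6463661062285 9.070746212318223
full [[537.0, 39.0], [535.0, -73.0], [375.0, -72.0], [377.0, 43.0]]
[456.2 -15.6] 159.48373553012306 -0.805862822965749
[[ 0.959 -0.285 -0.   ]
 [-0.285 -0.959 -0.002]
 [ 0.     0.002 -1.   ]]
```

Emit:
servo_tool([
  [[60,40,22,0,0,0,-0.18],[60,80,44,0,0,0,-0.36],[60,120,66,0,0,0,-0.54],[60,160,88,0,0,0,-0.72],[60,200,110,0,0,0,-0.9],[60,240,132,0,0,0,-1.08],[60,280,154,0,0,0,-1.26],[60,320,176,0,0,0,-1.44],[60,360,198,0,0,0,-1.62],[60,397,220,0,0,0,-1.8]],
])

```text
clock: 1.35
position: [496.6, 273.8, 200.9]
ee_rot: [0.726, 0.688, -0.0, -0.0]
contact_force: [0.3, 0.5, 0.8]
gripper_width: 59.8
grasp_force: 0.0
```

Emit:
servo_tool([
  [[60,0,0,0,0,0,-0.11],[60,0,0,0,0,0,-0.216],[60,0,0,0,0,0,-0.216],[60,0,0,0,0,0,-0.216]],
])

```text
clock: 1.85
position: [495.7, 275.2, 201.2]
ee_rot: [0.65, 0.76, -0.0, -0.0]
contact_force: [0.3, 0.8, -0.4]
gripper_width: 60.4
grasp_force: 0.0
```

```bash
python3 -c "
from h import *
s=arm.read_state();print(s['clock'],s['position'],s['joints'].round(2),s['joint_vel'].round(3))
np.savez('c1.npz',*cam('wrist'));save('wrist','pics/w1.png')"
```

```text
1.85 [495.67620966 275.15593011 201.1879345 ] [ 0.79  0.29 -0.14 -0.   -1.15  2.5 ] [ 0.003 -0.001  0.003  0.    -0.     0.007]
```

View pics/w1.png

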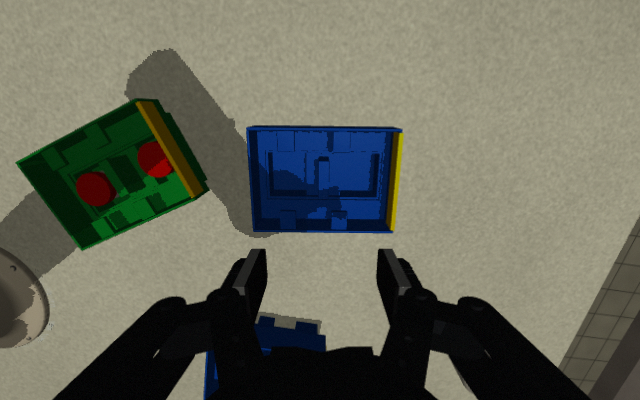

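The wrist view shows the empty tray, with rim corners near (248,127), (402,130), (394,231) and (253,231). The blade is at about (323,176), and the full tray shows at the bottom edge.

```bash
python3 -c "
from h import *
d=np.load('c1.npz');c=[d[k] for k in d.files]
P=ray('w',[(248,127),(402,130),(394,231),(253,231)],74,c)[:,:2];print(P.round())
v=(P[1]+P[2]-P[0]-P[3])/2;w=(P[0]+P[1]-P[2]-P[3])/2
print(P.mean(0),np.linalg.norm(v),np.linalg.norm(w),np.degrees(np.arctan2(v[1],v[0])),np.degrees(np.arctan2(-w[0],w[1])))
print(ray('w',[(324,157),(324,197)],62,c))
for X in([496,275],P.mean(0)):
  for y in (9,10):
    a=np.radians(y);u=np.array([np.cos(a),np.sin(a)]);n=np.array([-u[1],u[0]])
    print(y,proj('w',[np.r_[X+80*i*u+58*j*n,74] for i,j in((-1,1),(1,1),(1,-1),(-1,-1))]+[np.r_[X+22*j*n,62] for j in(1,-1)],c).round(1).tolist())
im=cv2.imread('pics/w1.png')[110:250,230:420];cv2.imwrite('pics/w1c.png',cv2.resize(im,None,fx=4,fy=4,interpolation=2))"
```

```text
[[412. 325.]
 [568. 346.]
 [586. 235.]
 [427. 210.]]
[498.28224466 278.85538887] 159.39934560596436 113.84813292740566 8.284273268430107 8.117753902211053
[[494.06362413 304.29985814  62.        ]
 [501.20123463 259.14489085  62.        ]]
9 [[243.4, 131.1], [399.6, 130.6], [391.4, 234.4], [252.2, 234.8], [321.6, 163.6], [321.7, 201.6]]
10 [[242.6, 132.6], [398.7, 129.3], [392.4, 233.3], [253.2, 235.9], [321.2, 163.6], [322.0, 201.6]]
9 [[245.9, 127.7], [402.6, 127.2], [394.1, 231.7], [254.4, 232.1], [324.2, 160.5], [324.2, 198.7]]
10 [[245.1, 129.1], [401.7, 125.8], [395.1, 230.5], [255.4, 233.2], [323.8, 160.5], [324.5, 198.7]]
```

View pics/w1c.png

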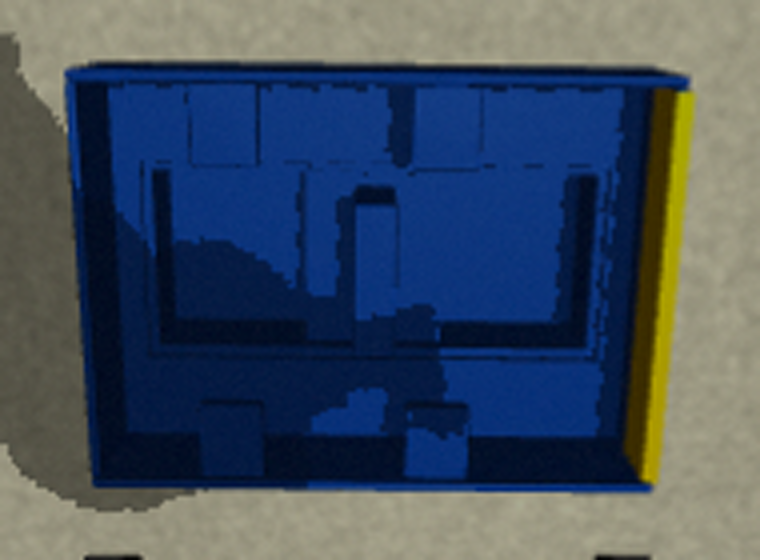

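Emit:
servo_tool([
  [[60,4,3,40,0,0,0.01],[60,4,3,80,0,0,0.01],[60,4,3,115,0,0,0.01],[60,4,3,140,0,0,0.01],[60,4,3,155,0,0,0.01],[60,4,3,168,0,0,0.01],[60,4,3,168,0,0,0.01]],
])

```text
clock: 2.78
position: [498.0, 279.4, 32.9]
ee_rot: [0.654, 0.757, -0.001, -0.0]
contact_force: [0.6, -0.2, 0.7]
gripper_width: 60.1
grasp_force: 0.0
```

Emit:
servo_tool([
  [[0,0,0,0,0,0,0],[0,0,0,0,0,0,0],[0,0,0,0,0,0,0],[0,0,0,0,0,0,0],[0,0,0,0,0,0,0],[0,0,0,0,0,0,0],[0,0,0,0,0,0,0],[0,0,0,0,0,0,0]],
])

```text
clock: 3.78
position: [498.2, 279.5, 33.4]
ee_rot: [0.654, 0.757, -0.0, -0.0]
contact_force: [-0.9, 0.3, 0.5]
gripper_width: 0.0
grasp_force: 0.0
```

It closed on nothing, so I'll look.

```bash
python3 -c "
from h import *
c=cam('wrist');print(arm.read_state()['position'],proj('w',[[498,279.5,62],[498,279.5,33]],c))
np.savez('c2.npz',*c);save('wrist','pics/w2.png')"
```

```text
[498.20540888 279.54828054  33.37530193] [[321.05817864 254.93522899]
 [321.07492731 233.8470663 ]]
```

View pics/w2.png

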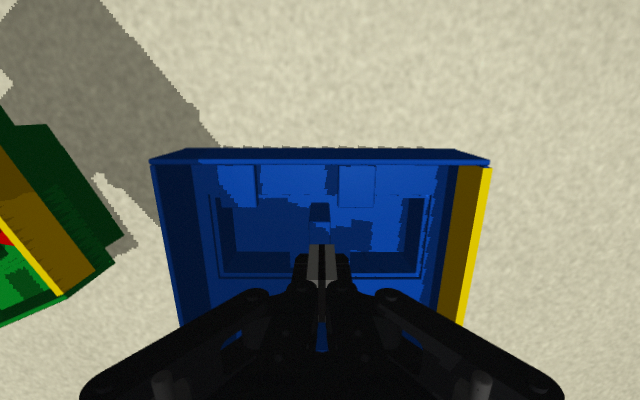

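```bash
python3 -c "
from h import *
for f,T,o in(('c1.npz',[495.7,275.2,201.2],30),('c2.npz',[498.2,279.5,33.4],0)):
    d=np.load(f);c=[d[k] for k in d.files];T=np.array(T)
    a=np.radians(98.3);x=np.array([np.cos(a),np.sin(a),0]);y=np.array([np.sin(a),-np.cos(a),0])
    print((-c[2].T@c[3]).round(),proj('w',[T+i*x+s*o*y+[0,0,h] for h in(0,10,20,30) for i in(11,) for s in(1,-1)],c).round().tolist())
T[2]=62
print(proj('w',[T+22*x,T-22*x,T+22*x-[0,0,35]],c).round().tolist())
im=cv2.imread('pics/w2.png')[190:350,230:410];cv2.imwrite('pics/w2c.png',cv2.resize(im,None,fx=3.7,fy=3.7,interpolation=2))
print(arm.read_state())
"
```

```text
[484. 353. 375.] [[368.0, 219.0], [275.0, 218.0], [370.0, 225.0], [273.0, 224.0], [373.0, 231.0], [270.0, 230.0], [376.0, 239.0], [267.0, 238.0]]
[487. 357. 207.] [[321.0, 219.0], [321.0, 219.0], [321.0, 225.0], [321.0, 225.0], [321.0, 231.0], [321.0, 231.0], [321.0, 238.0], [321.0, 238.0]]
[[321.0, 219.0], [321.0, 288.0], [321.0, 200.0]]
{'clock': 3.825, 'joints': array([ 7.94851644e-01,  4.69356884e-01, -3.33561711e-01, -9.30669160e-07,
       -7.67963111e-01,  2.49309292e+00]), 'joint_vel': array([-0.00045006, -0.00102035, -0.00017996, -0.00032336, -0.00057469,
        0.00037047]), 'joint_efforts': array([ 1.70103549e-04, -3.86104989e+01,  1.40877664e+01,  3.13002571e+00,
       -7.99388763e-04, -2.16259514e-05]), 'position': array([498.20188782, 279.55347597,  33.37405235]), 'ee_rot': array([ 6.53517652e-01,  7.56911274e-01, -4.25824192e-05, -3.04103350e-06]), 'contact_force': array([ 0.17381488, -1.35435928, -0.16612119]), 'wrist_torque': array([-0.02753771, -0.0306879 , -0.00472325]), 'grasp_force': 0.0, 'gripper_width': 0.0794025709843337}
```

View pics/w2c.png

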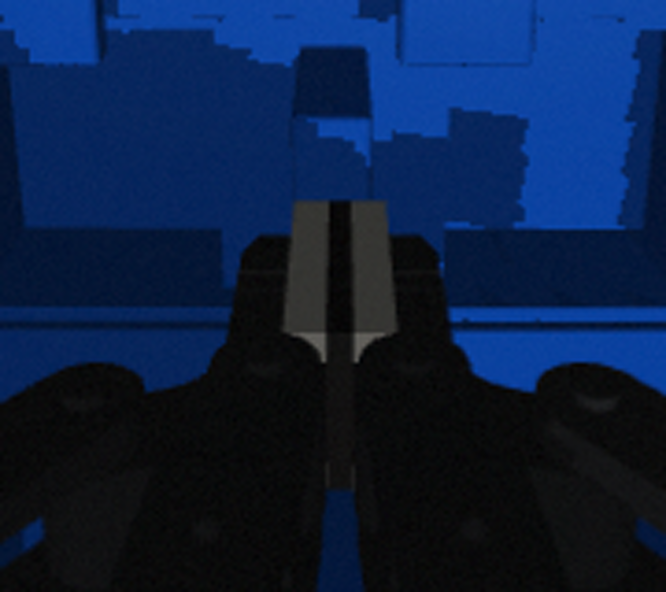

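The blade is where I expected. The fingertips appear about 35 mm higher than the reported TCP, and the open-finger spacing in the first view suggests the same, so they closed above the blade. I'll reopen and go down gently, watching the force.

Emit:
servo_tool([
  [[60,0,0,0,0,0,0],[60,0,0,0,0,0,0],[60,0,0,0,0,0,0],[60,0,0,0,0,0,0],[60,0,0,5,0,0,0],[60,0,0,10,0,0,0],[60,0,0,14,0,0,0],[60,0,0,18,0,0,0],[60,0,0,18,0,0,0]],
])

```text
clock: 4.95
position: [498.0, 279.4, 15.0]
ee_rot: [0.654, 0.757, -0.0, -0.0]
contact_force: [0.8, 0.7, 0.1]
gripper_width: 60.2
grasp_force: 0.0
```

Emit:
servo_tool([
  [[60,0,0,3,0,0,0],[60,0,0,6,0,0,0],[60,0,0,9,0,0,0],[60,0,0,12,0,0,0],[60,0,0,12,0,0,0]],
])

```text
clock: 5.58
position: [498.1, 279.4, 3.1]
ee_rot: [0.654, 0.757, -0.0, -0.0]
contact_force: [-0.7, -0.1, -0.7]
gripper_width: 60.3
grasp_force: 0.0
```

```bash
python3 -c "
from h import *
s=arm.read_state();print(s['position'],s['contact_force'],s['gripper_width'])
np.savez('c3.npz',*cam('wrist'));im=save('wrist','pics/w3.png')"
```

```text
[498.0558306  279.42575735   3.10242034] [-0.68364226 -0.12371304 -0.72699853] 60.28014021405871
```

View pics/w3.png

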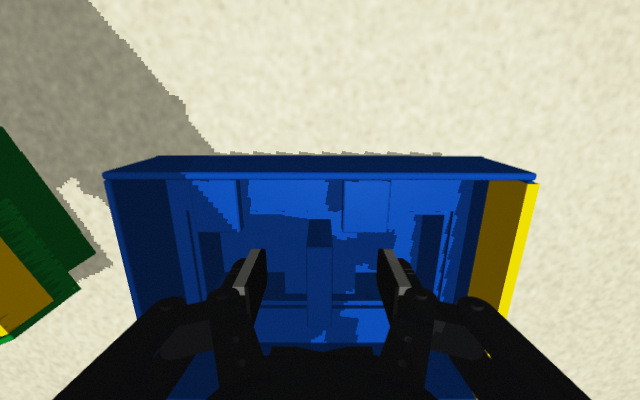

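The view confirms it: the blade (306–332) stands between the open pads with no contact, although the TCP reads 3 mm. I'll go down another 7 mm and close.

Emit:
servo_tool([
  [[60,0,0,3,0,0,0],[60,0,0,7,0,0,0],[60,0,0,7,0,0,0],[0,0,0,7,0,0,0],[0,0,0,7,0,0,0],[0,0,0,7,0,0,0],[0,0,0,7,0,0,0],[0,0,0,7,0,0,0],[0,0,0,7,0,0,0],[0,0,0,7,0,0,0]],
])

```text
clock: 6.88
position: [498.5, 279.9, -2.4]
ee_rot: [0.653, 0.757, 0.001, 0.0]
contact_force: [-1.5, 0.1, 6.3]
gripper_width: 11.2
grasp_force: 61.1
```

Emit:
servo_tool([
  [[0,0,0,-3,0,0,0],[0,0,0,-8,0,0,0],[0,0,0,-16,0,0,0],[0,0,0,-28,0,0,0],[0,0,0,-46,0,0,0],[0,0,0,-70,0,0,0],[0,0,0,-98,0,0,0],[0,0,0,-125,0,0,0],[0,0,0,-145,0,0,0],[0,0,0,-150,0,0,0]],
])

```text
clock: 8.12
position: [498.8, 280.1, 148.6]
ee_rot: [0.653, 0.757, 0.002, 0.0]
contact_force: [0.1, -0.5, -3.1]
gripper_width: 11.4
grasp_force: 59.7
```

```bash
python3 -c "
from h import *
s=arm.read_state();print(s['clock'],s['position'],s['contact_force'],s['wrist_torque'],s['gripper_width'],s['joints'].round(2))
from scipy.spatial.transform import Rotation as R
M=R.from_quat(s['ee_rot']).as_matrix()
print(M.round(3),M.T@(np.array([457,-15.5,s['position'][2]])-s['position']))"
```

```text
8.125 [498.84324172 280.11309801 148.57146422] [ 0.05150101 -0.46942256 -3.09806492] [ 0.02010792 -0.00732824 -0.06931911] 11.43909473543355 [ 0.79  0.34 -0.21  0.   -1.02  2.49]
[[-0.146  0.989  0.003]
 [ 0.989  0.146  0.003]
 [ 0.002  0.003 -1.   ]] [-286.34292771  -84.52722116   -0.9149998 ]
```

Emit:
servo_tool([
  [[0,-6,-2,0,0,0,0.08],[0,-18,-5,0,0,0,0.24],[0,-33,-9,0,0,0,0.41],[0,-48,-14,0,0,0,0.58],[0,-64,-18,0,0,0,0.75],[0,-80,-23,0,0,0,0.92],[0,-96,-28,0,0,0,1.1],[0,-112,-32,0,0,0,1.28],[0,-127,-37,0,0,0,1.46],[0,-142,-41,0,0,0,1.64]],
])

```text
clock: 9.38
position: [477.6, 132.3, 145.8]
ee_rot: [0.999, 0.036, -0.001, 0.0]
contact_force: [-0.7, 0.3, -2.6]
gripper_width: 11.2
grasp_force: 59.6
```

```bash
python3 -c "
from h import *
s=arm.read_state();print(s['clock'],s['position'],s['gripper_width'],s['joints'].round(2))
np.savez('c4.npz',*cam('wrist'));save('wrist','pics/w4.png')
from scipy.spatial.transform import Rotation as R
M=R.from_quat(s['ee_rot']).as_matrix();print(M.round(3),np.degrees(np.arctan2(M[1,0],M[0,0])))
print(M.T@(np.array([459,-14,s['position'][2]])-s['position']))"
```

```text
9.375 [477.58445155 132.2749891  145.77915644] 11.216774852257492 [ 0.6   0.22 -0.38 -0.   -0.97  1.04]
[[ 0.997  0.071 -0.001]
 [ 0.071 -0.997 -0.001]
 [-0.002  0.    -1.   ]] 4.069183070113183
[-2.89173818e+01  1.44587441e+02  1.05989374e-01]
```

View pics/w4.png

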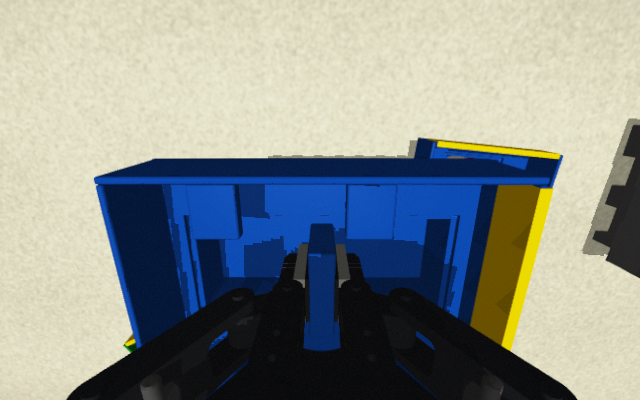

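The held tray is in the gripper. Past it, the yellow end of the full tray is visible from (437,143) to (561,155), with a blue rim corner at (418,139).

```bash
python3 -c "
from h import *
d=np.load('c4.npz');c=[d[k] for k in d.files]
P=ray('w',[(418,139),(437,142),(561,154)],74,c)[:,:2];print(P.round(1))
v=P[0]-P[2];print(np.linalg.norm(v),np.degrees(np.arctan2(-v[0],v[1])),(P[0]+P[2])/2)
a=np.radians(-.5)
for C in([459,-14],):
  u=np.array([np.cos(a),np.sin(a)]);n=np.array([-u[1],u[0]])
  print(proj('w',[np.r_[np.array(C)+80*u+58*j*n,74] for j in(1,-1)],c))"
```

```text
[[539.1  54.1]
 [537.8  37.5]
 [535.8 -72.6]]
126.74619803063524 -1.489248217679674 [537.45779065  -9.29300864]
[[430.63832789 139.46616557]
 [562.0414152  150.90724043]]
```

Emit:
servo_tool([
  [[0,-3,14,0,0,0,0.16],[0,-6,29,0,0,0,0.33],[0,-9,44,0,0,0,0.5],[0,-12,59,0,0,0,0.67],[0,-15,74,0,0,0,0.84],[0,-18,89,0,0,0,1.01],[0,-22,104,0,0,0,1.18],[0,-25,120,0,0,0,1.35],[0,-28,134,0,0,0,1.52],[0,-30,145,0,0,0,1.66]],
])

```text
clock: 10.68
position: [459.1, -14.2, 146.0]
ee_rot: [-0.702, 0.712, 0.0, -0.0]
contact_force: [-0.8, -0.3, -2.8]
gripper_width: 11.4
grasp_force: 59.6
```

Emit:
servo_tool([
  [[0,0,0,0,0,0,0],[0,0,0,0,0,0,0],[0,0,0,0,0,0,0]],
])

```text
clock: 11.05
position: [459.7, -13.4, 146.3]
ee_rot: [-0.704, 0.711, 0.0, 0.0]
contact_force: [-0.2, 0.9, -2.0]
gripper_width: 10.9
grasp_force: 59.6
```

```bash
python3 -c "
from h import *
s=arm.read_state();print(s['clock'],s['position'],s['contact_force'],s['gripper_width'],s['joints'].round(2))
from scipy.spatial.transform import Rotation as R
M=R.from_quat(s['ee_rot']).as_matrix();print(M.round(3),np.degrees(np.arctan2(M[1,0],M[0,0])))
c=cam('wrist');im=save('wrist','pics/w5.png')
h=cv2.cvtColor(im,cv2.COLOR_RGB2HSV);m=cv2.inRange(h,(22,120,60),(35,255,255))
k,l,st,ce=cv2.connectedComponentsWithStats(m)
print([(st[i].tolist(),ce[i].round()) for i in range(1,k) if st[i,4]>40])"
```

```text
11.05 [459.72089309 -13.36422877 146.33851599] [-0.18637745  0.94169833 -2.03276678] 10.892345361509287 [ 0.33  0.16 -0.46 -0.   -0.95 -0.34]
[[-0.01 -1.   -0.  ]
 [-1.    0.01  0.  ]
 [-0.    0.   -1.  ]] -90.57089261720988
[([230, 140, 14, 19, 235], array([236., 149.])), ([470, 185, 84, 166, 7866], array([509., 260.]))]
```

Emit:
servo_tool([
  [[0,1,2,10,0,0,0],[0,1,2,25,0,0,0],[0,1,2,40,0,0,0],[0,1,2,52,0,0,0],[0,1,2,60,0,0,0],[0,1,2,66,0,0,0],[0,1,2,69,0,0,0],[0,1,2,71,0,0,0],[0,1,2,73,0,0,0],[0,1,2,73,0,0,0]],
])

```text
clock: 12.35
position: [457.6, -14.8, 73.5]
ee_rot: [-0.703, 0.711, -0.0, 0.0]
contact_force: [0.3, -0.4, -2.8]
gripper_width: 11.1
grasp_force: 59.7
```

Emit:
servo_tool([
  [[0,0,0,1,0,0,0],[0,0,0,2,0,0,0],[0,0,0,3,0,0,0],[0,0,0,3,0,0,0]],
])

```text
clock: 12.85
position: [457.5, -14.8, 70.3]
ee_rot: [-0.703, 0.711, 0.0, -0.0]
contact_force: [-0.4, -0.9, -3.3]
gripper_width: 11.2
grasp_force: 59.7
```

Emit:
servo_tool([
  [[0,0,0,0.5,0,0,0],[0,0,0,1,0,0,0],[0,0,0,1.5,0,0,0],[0,0,0,1.5,0,0,0]],
])

```text
clock: 13.35
position: [457.7, -14.7, 69.6]
ee_rot: [-0.703, 0.711, -0.0, 0.0]
contact_force: [-3.3, 1.3, 4.8]
gripper_width: 11.3
grasp_force: 61.1
```

Contact came at z = 69.6, which matches the 72 mm stacking height. Now I'll release and rise.

Emit:
servo_tool([
  [[25,0,0,-0.5,0,0,0],[40,0,0,-0.5,0,0,0],[55,0,0,-0.5,0,0,0],[55,0,0,-0.5,0,0,0],[55,0,0,-0.5,0,0,0],[55,0,0,-0.5,0,0,0]],
])

```text
clock: 14.1
position: [457.6, -14.8, 69.4]
ee_rot: [-0.703, 0.711, 0.0, -0.0]
contact_force: [0.8, -0.5, -0.4]
gripper_width: 55.0
grasp_force: 0.0
```

Emit:
servo_tool([
  [[55,0,0,-5,0,0,0],[55,0,0,-15,0,0,0],[55,0,0,-35,0,0,0],[55,0,0,-60,0,0,0],[55,0,0,-90,0,0,0],[55,0,0,-120,0,0,0],[55,0,0,-150,0,0,0],[55,0,0,-170,0,0,0],[55,0,0,-170,0,0,0]],
])

```text
clock: 15.22
position: [458.5, -14.5, 241.5]
ee_rot: [-0.703, 0.711, -0.001, 0.002]
contact_force: [-0.8, 0.3, -1.1]
gripper_width: 54.8
grasp_force: 0.0
```

```bash
python3 -c "
from h import *
s=arm.read_state();print(s['clock'],s['position'],s['contact_force'],s['gripper_width'])
c=cam('wrist');w=save('wrist','pics/w6.png');sc=save('scene','pics/s6.png')
X=np.array([457.5,-14.5]);a=np.radians(-.8);u=np.array([np.cos(a),np.sin(a)]);n=np.array([-u[1],u[0]])
for nm,im,cc in(('w',w,c),('scene',sc,cam('scene'))):
  for h in (146,74):
    q=proj(nm,[np.r_[X+80*i*u+58*j*n,h] for i,j in((-1,1),(1,1),(1,-1),(-1,-1))],cc);print(nm,h,q.round().tolist())
    cv2.polylines(im,[np.round(q).astype(int)],True,(255,255,255) if h>100 else (255,0,255),1)
o=np.vstack([cv2.resize(w,None,fx=.9,fy=.75),cv2.resize(sc[170:270,200:492],(576,200))])
cv2.imwrite('pics/fin.png',o[...,::-1])"
```

```text
15.225 [458.50129054 -14.52731017 241.48640463] [-0.82885228  0.30001761 -1.09833667] 54.76768044555112
w 146 [[400.0, 249.0], [247.0, 248.0], [237.0, 135.0], [410.0, 135.0]]
w 74 [[385.0, 223.0], [261.0, 222.0], [254.0, 129.0], [392.0, 130.0]]
scene 146 [[367.0, 177.0], [362.0, 222.0], [318.0, 216.0], [327.0, 172.0]]
scene 74 [[365.0, 193.0], [360.0, 237.0], [318.0, 232.0], [326.0, 188.0]]
```

View pics/fin.png

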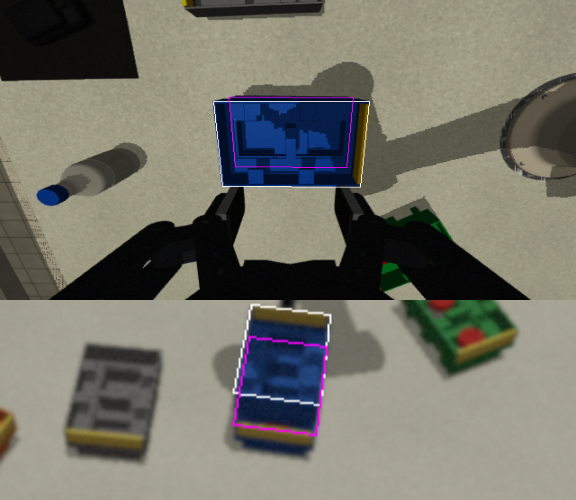

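The rim of the stacked tray matches the projection for a level 146 mm stack in both views. Its yellow end is toward the robot, opposite the full tray's, and the grey tray hasn't moved.

```bash
python3 -c "
from h import *
print(arm.job_done())"
```

```text
the job is handed in; nothing more can be done
None
```

The empty blue tray is turned half round and stands level on the full tray's rim lugs; I released it, the full and grey trays look unmoved in the final pictures, and the job was handed in at about 15 s (no verdict was returned).

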